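# Run a lute-neck blank through the scanner and park it at the mark

## Task

Take the wooden handle of the heavy scanning carriage and, moving it only by that sprung handle, run the neck blank under the scanner bridge in one pass at an even 10 cm/s (never under 7.5 or over 12.5 cm/s while any of the blank is under the scan line). Then brake the carriage to rest with its nose level with the brass index fin, without striking the stop block, let go of the handle and leave it standing there. Leave the flask, hammer and screwdriver alone.

Things in the scene. Friction and masses are not known exactly. Their poses are not given: they have to be found in the camera images.
- bench: The fixed bench: rail bed 900 mm long, 160 mm wide. Origin on the table under the scan line, on the rail's centre line. Axes: -y is the carriage's direction of travel (it starts on the +y side), +x away from the robot, z up. All other points have parallel axes.
- scan_line (a point): Point on the scan line, on the rail's centre line 105 mm above the table, under the scanner bridge: a grey beam 60 mm wide along the rail, 143 to 193 mm above the table, carried by a column on the far side (205 mm high); its near end is 40 mm from the centre line on the robot's side.
- carriage (a joint): Distance run by the carriage in the direction of travel, m (rear end of rail: -0.05). At 0 the blank's middle is 220 mm before the scan line. The carriage (steel bed 150 x 276 mm with clamped blank, without handle) weighs nominally 4.85 kg (3.4 to 6.8), rolls almost freely (0.05 N dry friction, 0.3 N s/m viscous) and stays where it stops. Do not touch bed or blank.
- handle (a joint): Shift of the handle on the carriage against its centring springs, m, 0 at rest in the middle, positive in the direction of travel; free travel 85 mm either way. Spring rate 8 N/m, damping 0.4 N s/m, handle 0.15 kg: it pushes the carriage with 8 N/m times this shift, so the carriage swings on it with a period of about 5 s.
- grip (a point): Point to grip, on the axis of the wooden handle, 122 mm above the table: an upright post 32 x 32 mm, 75 to 149 mm above the table, on the near side of the carriage, 130 mm from the rail's centre line. The spring guide below is at most 80 mm high; the bed's near edge is 55 mm from the post's axis, the blank's side 92 mm.
- blank_front (a point): Middle of the leading end of the neck blank (wooden block 220 mm long, 75 mm wide, top 107 mm above the table) at its upper edge. The blank is under the scan line from when this end passes it until the trailing end has passed it.
- blank_back (a point): Middle of the trailing end of the neck blank, 220 mm behind blank_front.
- nose (a point): Middle of the leading edge of the carriage's steel bed, 138 mm ahead of the carriage's centre, 52 mm above the table.
- mark (a point): The mark: point on the rail's centre line level with the upright brass index fin (30 x 5 x 45 mm, standing beside the rail on its far side). The nose must stop level with it along the rail. It belongs to the stop block and lies 35 mm before the stop face.
- stop_face (a point): Middle of the rubber face of the dark steel stop block (140 mm wide, 50 mm tall) clamped across the rail at the end of the run. The carriage nose must not reach it.
- flask: Bystander: green steel flask, 60 mm across, 150 mm tall, upright beyond the bench; origin under its base.
- hammer: Bystander: hammer lying flat on the table on the robot's side.
- screwdriver: Bystander: red-handled screwdriver lying flat beyond the bench.

How it is judged:
On the way, in this order (a step that is already met when the one before it is completed fails the run):
1. the front of the blank has come under the scan line (y of blank_front in the frame of scan_line below 0 m).
2. the whole blank has passed the scan line (y of blank_back in the frame of scan_line below 0 m).
3. the carriage rests with its nose at the mark (y of nose in the frame of mark between -0.012 and 0.012 m and velocity of joint carriage between -0.01 and 0.01 m/s), for 0.5 s.
At the end, for the whole second after the job is handed in: The carriage is at rest (under 10 mm/s) with its nose within 12 mm of the mark along the rail, and the handle is released (all of step 3); the robot touches nothing.
It fails at once if slower than 75 mm/s while the blank is under the scan line (y of blank_front in the frame of scan_line below 0 m and y of blank_back in the frame of scan_line above 0 m and velocity of joint carriage below 0.075 m/s).
It fails at once if faster than 125 mm/s while the blank is under the scan line (y of blank_front in the frame of scan_line below 0 m and y of blank_back in the frame of scan_line above 0 m and velocity of joint carriage above 0.125 m/s).
It fails at once if the carriage strikes the stop (nose within 3 mm of its face) (y of nose in the frame of stop_face below 0.003 m).
It fails at once if the robot touches the bed or the blank instead of the handle (contact force between any of the arm, the fingers and carriage_c0 above 1 N or contact force between any of the arm, the fingers and carriage_c1 above 1 N or contact force between any of the arm, the fingers and carriage_c2 above 1 N or contact force between any of the arm, the fingers and carriage_c3 above 1 N or contact force between any of the arm, the fingers and carriage_c4 above 1 N or contact force between any of the arm, the fingers and carriage_c5 above 1 N).
It fails at once if a bystander is disturbed (distance of any of flask, hammer, screwdriver from where it was at the start of the episode above 0.03 m).
It also fails if it takes over 45 s, if anything falls off the work surface, if the arm or the gripper's body presses on something with over 40 N, if the wrist force passes 120 N, or if a joint passes its speed limit or range.

## Robot

A 6-joint arm with a two-finger parallel gripper is mounted at the origin on the work surface. World frame = base frame: x ahead of the robot, y to its left, z up, the work surface at z = 0. Lengths are in m, angles in rad, forces in N, time in s.
With the tool pointing down it reaches from about 0.25 to 0.775 m from the base axis. Payload 4 kg.
Tool frame: the origin (TCP) lies between the finger pads; the fingertips stand 11 mm ahead of it and the grasp point (between the pads) lies 8 mm behind it (robot.tip_extent is the z of the fingertips in the tool frame, in m); z points along the fingers, y is the line along which they close (so a half turn about z gives the same grasp; the last joint's range is limited). The gripper opens to 94 mm and grips with 3 to 60 N. Pads are 16 mm wide; open, the fingers measure 119 mm over their backs; the gripper's body (75 mm by 177 mm) begins 78 mm behind the grasp point.
Start: joints at [1.021, 0.087, 1.371, -0, 1.684, -0.103], TCP at [0.238, 0.496, 0.217] pointing down, gripper open.
Joint ranges: [-3.1, 3.1], [-0.76, 2.03], [0.27, 2.55], [-1.08, 4.22], [0.17, 2.65], [-2.57, 2.57]. Speed limits (rad/s): [2.79, 2.79, 3.14, 3.14, 3.14, 3.14].

## Interface

Orientations are given as [roll, pitch, yaw] about the fixed x, y, z axes, in that order (R = Rz(yaw) Ry(pitch) Rx(roll)).
In Python, from bench import robot, imaging gives the robot as it stands.
- The arm moves only by the shell command python3 -m pendant 'ROWS'. ROWS is JSON, a list of rows, each a list of 7 numbers: the shift along the world's x, y, z in cm, then the turn, a rotation vector about the world's x, y, z in degrees, then the opening, from 0 (shut) to 1 (fully open). In form: [[dx, dy, dz, ax, ay, az, jaw], ...]. A call has 1 to 8 rows; each row shifts and turns the commanded pose from where the row before left it; what a row does not reach is not made up. A row lasts 1/10 s, in which the tool goes at most 50 mm and 8.59 degrees, less where a joint would pass 70% of its speed; a pose out of reach is approached as far as the arm can. A call is refused whole if a number of a shift passes 5 or a number of a turn 8.59, either way. A call with a gripper value outside its range is refused whole. The fingers move at their own pace and stop on an object; the grip force is fixed at half the most. Time passes only in rows, so rows that do not move let the fingers close. It gives the time, the measured TCP pose, the force, the opening and the grip force at its end, in the units of the state.
- robot.get_obs(): the state, without advancing time (a new reading comes with each control period).
- imaging.snapshot(name): name is "side" or "top" or "wrist"; returns the picture (384x512x3 uint8, red, green, blue); there is no depth.
- imaging.camera_params(name): a dict with "camera_matrix" (3x3 intrinsics, pixels), "R" (3x3) and "t" (3): a world point X has camera coordinates R X + t. Camera axes: x right, y down, z forward; pixel columns grow to the right and rows downward; lengths in m; the calibration is good to about 2 mm. A picture is of the moment at which its call begins: read the wrist's pose just before it. camera_params takes no time and is no camera call; for the wrist camera it gives the pose at the moment of the call.
- robot.close_job(): hands the job in; it is judged then, once.
The state is a dict: "time": time; "joint_positions": joint angles; "qvel": joint speeds; "joint_torque": joint torques, N m; "tool_pos": TCP position; "ee_rot": TCP orientation; "wrist_force": force on the tool from outside, world axes, zero at the start; "wrist_torque": the same for the moment, N m; "width": finger opening in m; "finger_force": force on a finger pad.
Only numpy, scipy, OpenCV 4.12 (cv2) and the standard library are available. Lean on these libraries where they do the work, as an engineer would, in place of code of your own. Each camera call takes 0.05 s, during which the arm holds its last target. There are 200 camera calls.

## Working session

There is one attempt and no reset: what is moved stays moved. The work goes in short steps, Python scripts to look and compute and a shell command to move; the robot and the scene stay as the last step left them, time stands still between calls to the robot, and variables do not carry over. Pictures are saved under pics/ and viewed, at most 10 in all, crops included, and the job is handed in when it is done.

```bash
mkdir -p pics; ls
python3 - <<'E'
from bench import robot, imaging
import cv2,numpy as np
a=[]
for n in("side","top"):
    im=imaging.snapshot(n);cv2.imwrite(f"pics/{n}0.png",im[:,:,::-1])
    p=imaging.camera_params(n);print(n,np.round(p["camera_matrix"],1).tolist(),np.round(p["R"],4).tolist(),np.round(p["t"],4).tolist())
o=robot.get_obs();print(o)
E
```

```text
pics
side [[368.4, 0.0, 249.8], [0.0, 368.4, 197.6], [0.0, 0.0, 1.0]] [[0.947, -0.3211, 0.0043], [-0.2308, -0.6898, -0.6862], [0.2233, 0.6489, -0.7274]] [-0.5448, 0.1818, 1.037]
top [[407.3, 0.0, 255.8], [0.0, 407.3, 188.8], [0.0, 0.0, 1.0]] [[-0.0049, -0.9998, 0.0213], [-0.9925, 0.0022, -0.1225], [0.1225, -0.0217, -0.9922]] [-0.0421, 0.5799, 1.0174]
{'time': 0.1, 'joint_positions': array([ 1.02090502e+00,  8.79056971e-02,  1.37205809e+00,  1.09040159e-05,
        1.68358683e+00, -1.03108788e-01]), 'qvel': array([-0.00037334, -0.00190513, -0.00238069,  0.00044277, -0.00045124,
       -0.00020771]), 'joint_torque': array([ 1.33987636e-03, -3.41251552e+01, -3.03303337e+01,  7.18984008e-02,
        3.03869275e-02, -1.20704303e-04]), 'tool_pos': array([0.23740415, 0.49562326, 0.21543059]), 'ee_rot': array([-3.13964620e+00, -2.12305680e-04,  2.69481114e+00]), 'wrist_force': array([-0.47648507, -0.27185434,  1.26697875]), 'wrist_torque': array([-0.00317209, -0.0610883 ,  0.00800828]), 'finger_force': 0.0, 'width': 0.09427502006677892}
```

View pics/top0.png

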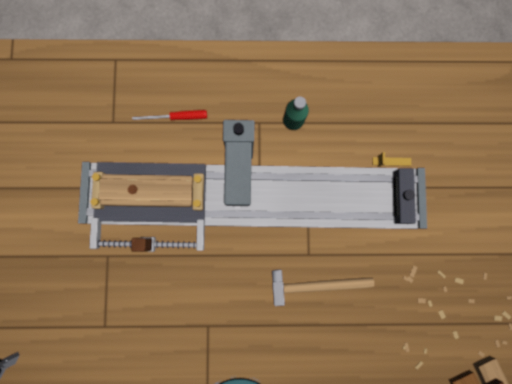

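View pics/side0.png

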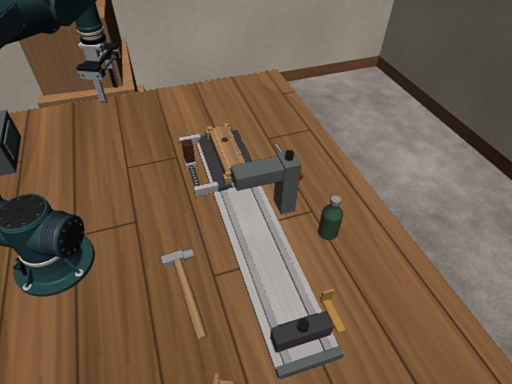

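The top view shows the carriage at left (bed about columns 90–206, handle at about (143,244)). The bridge is at about columns 223–254, the stop's left face at about column 395 and the fin at about (378,160). The side view confirms the fin upright at (326,297). I'll zoom in before measuring.

```bash
cat > h.py <<'E'
import numpy as np,cv2
from bench import robot,imaging
def ray(n,u,v,P=None):
    P=P or imaging.camera_params(n);K,R,t=[np.array(P[k],float) for k in("camera_matrix","R","t")]
    return -R.T@t, R.T@np.linalg.solve(K,[u,v,1.])
def plane(n,u,v,z):
    c,d=ray(n,u,v);return c+d*(z-c[2])/d[2]
def proj(n,X):
    P=imaging.camera_params(n);q=np.array(P["camera_matrix"])@(np.array(P["R"])@np.array(X)+np.array(P["t"]));return q[:2]/q[2]
E
python3 - <<'E'
from h import *
t=cv2.imread("pics/top0.png");s=cv2.imread("pics/side0.png")
a=cv2.resize(t[150:260,70:250],None,fx=4.4,fy=4.4,interpolation=cv2.INTER_NEAREST)
b=cv2.resize(t[145:240,360:435],None,fx=6,fy=6,interpolation=cv2.INTER_NEAREST)
cv2.imwrite("pics/a.png",a);cv2.imwrite("pics/b.png",b)
print("cam",ray("top",256,189)[0],ray("side",256,189)[0])
for r in (165,168,212,216): print(r,t[r,80:216].astype(int).sum(1)//3)
E
```

```text
cam [ 0.45070851 -0.0212192   1.08148474] [ 0.32641153 -0.72238765  0.88142832]
165 [117 111 117 120 120 122 121 123 117  95  97 143 170 177 178 172 146 109
  89  84  84  85  84  84  83  82  83  84  82  82  83  82  83  82  83  82
  81  83  81  82  82  81  82  82  81  81  81  80  81  82  81  81  83  81
  81  82  82  82  83  81  83  83  84  84  83  84  84  84  84  84  85  86
  85  85  85  87  87  86  86  85  86  86  86  87  86  86  84  87  87  87
  87  88  87  87  86  88  87  88  86  86  87  87  87  88  89  88  89  88
  88  88  88  88  88  89  88  87  88  88  90  87  89  89  88  89  89 102
 135 159 167 168 167 166 165 165 165 164]
168 [116 114 118 121 120 121 121 122 119  96 106 152 170 173 173 166 136 100
  86  85  84  84  85  84  83  83  83  81  82  83  83  83  83  84  81  81
  82  84  83  81  83  81  82  81  82  80  82  81  82  82  81  82  82  81
  83  82  82  84  82  84  84  84  83  83  82  84  86  85  84  85  84  85
  85  84  85  84  86  86  86  87  85  86  84  85  86  85  86  85  84  84
  85  86  85  85  85  86  84  85  85  86  86  85  85  84  87  85  86  85
  87  85  86  87  87 
[... 507 characters left out ...]
  85  86  84  85  85  86  84
  85  84  85  85  85  85  84  84  84  82  83  85  83  84  84  85 105 144
 161 164 165 166 164 165 166 165 166 167]
216 [121 120 120 121 122 117 104 115 154 169 172 171 162 132  99  86  83  84
  83  83  84  84  83  83  83  82  84  83  84  84  82  85  85  84  85  85
  84  84  84  84  84  83  84  84  84  84  84  84  83  84  85  85  84  85
  85  85  84  85  85  85  86  85  86  85  85  85  86  86  85  85  85  85
  85  85  86  85  85  86  85  85  85  84  86  86  85  85  85  84  85  85
  85  85  86  85  85  84  84  84  86  84  85  86  84  86  86  86  84  85
  84  84  85  84  85  85  85  85  85  84  85  84  85  85  85  88 108 148
 164 167 167 168 168 167 166 166 166 168]
```

View pics/a.png

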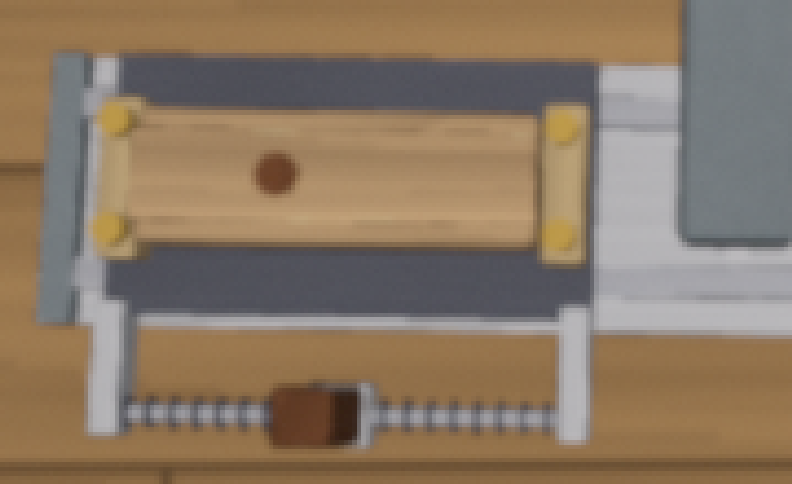

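View pics/b.png

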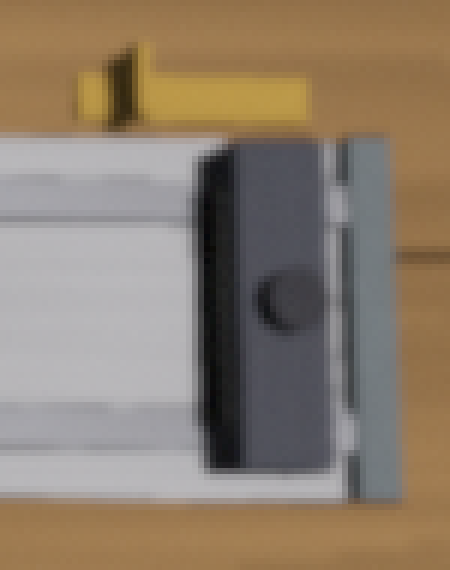

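Crop 1: bed edges at about columns 94–97 (rear) and 205.7–206.5 (front), with the post's top centred at about (138.2,245). Crop 2: the fin's top is at columns 382.8–385.3, rows 152–166. The stop's top edge is at about column 400 and its black rubber starts at about column 394.

Run:
```python
from h import *
t=cv2.imread("pics/top0.png").astype(float);g=t.mean(2)
def edge(p,lvl,i0,i1):
    for i in range(i0,i1):
        a,b=p[i],p[i+1]
        if (a-lvl)*(b-lvl)<=0 and a!=b: return i+(lvl-a)/(b-a)
pts={}
F=[];B=[]
for r in list(range(164,172))+list(range(210,217)):
    f=edge(g[r],126,200,215);b=edge(g[r],128,91,102)
    if f:F.append(plane("top",f,r,.052))
    if b:B.append(plane("top",b,r,.052))
F=np.array(F);B=np.array(B)
for n,A in(("front",F),("rear",B)):
    k=np.polyfit(A[:,0],A[:,1],1);print(n,"y at x=.45",np.polyval(k,.45).round(4),"slope dy/dx",k[0].round(4),"sd",np.std(A[:,1]-np.polyval(k,A[:,0])).round(4))
# far/near long bed edges
far=[];near=[]
for c in range(110,200,4):
    f=edge(g[:,c],100,155,170)
    n=edge(g[:,c],120,214,230)
    if f: far.append(plane("top",c,f,.052))
    if n: near.append(plane("top",c,n,.052))
for n,A in(("far",far),("near",near)):
    A=np.array(A);k=np.polyfit(A[:,1],A[:,0],1);print(n,"x at y=.25",np.polyval(k,.25).round(4),"dx/dy",k[0].round(4),len(A))
# handle post top by mask
hsv=cv2.cvtColor(cv2.imread("pics/top0.png"),cv2.COLOR_BGR2HSV)
sub=t[234:256,128:152];print("post row",sub[10].astype(int).tolist())
for nm,(u,v,z) in dict(post=(138.2,245,.149),fintop=(384.1,159.5,.045),stoptop=(400.3,198,.05),rub=(394.3,198,.05),rub0=(393.5,198,.03)).items(): print(nm,plane("top",u,v,z).round(4))
# bridge
for nm,(u,v) in dict(br_l=(225,200),br_r=(251.5,200),br_near=(238,206)).items(): print(nm,plane("top",u,v,.193).round(4))
s=cv2.imread("pics/side0.png")
c=cv2.resize(s[270:370,255:355],None,fx=5.5,fy=5.5,interpolation=cv2.INTER_NEAREST);d=cv2.resize(s[120:220,160:220],None,fx=4,fy=5.5,interpolation=cv2.INTER_NEAREST)
cv2.imwrite("pics/c.png",np.hstack([c,d]))
```

```text
front y at x=.45 0.0868 slope dy/dx -0.0137 sd 0.0005
rear y at x=.45 0.3661 slope dy/dx -0.0238 sd 0.0004
far x at y=.25 0.6465 dx/dy 0.025 23
near x at y=.25 0.4968 dx/dy 0.0094 23
post row [[153, 149, 151], [127, 121, 123], [103, 97, 101], [74, 76, 93], [45, 61, 93], [37, 58, 94], [36, 58, 95], [36, 58, 94], [36, 58, 96], [36, 58, 96], [35, 59, 96], [37, 61, 98], [39, 61, 99], [39, 62, 100], [38, 62, 101], [40, 62, 101], [35, 58, 94], [29, 46, 74], [23, 37, 59], [21, 32, 54], [22, 35, 55], [23, 34, 54], [29, 38, 58], [90, 90, 98]]
post [0.4387 0.2241 0.149 ]
fintop [ 0.6548 -0.3787  0.045 ]
stoptop [ 0.5534 -0.4145  0.05  ]
rub [ 0.5534 -0.399   0.05  ]
rub0 [ 0.5554 -0.4042  0.03  ]
br_l [0.5358 0.0268 0.193 ]
br_r [ 0.5356 -0.0312  0.193 ]
br_near [ 0.5226 -0.0017  0.193 ]
```

View pics/c.png

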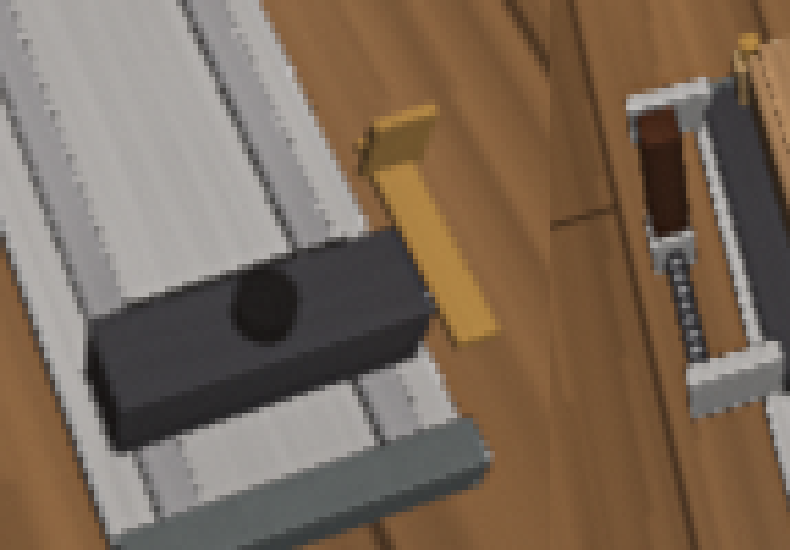

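The fin and stop corners are clear in the side crop: fin top corners at about (322.3,291.8) and (334.1,289.1), stop top front corners at about (271,328.5) and (326.8,311.8). I'll triangulate these to check heights, then fix the start and goal figures.

Run:
```python
from h import *
def tri(a,b):
    c1,d1=ray("top",*a);c2,d2=ray("side",*b);d1/=np.linalg.norm(d1);d2/=np.linalg.norm(d2)
    s=np.linalg.lstsq(np.c_[d1,-d2],c2-c1,rcond=None)[0];p=c1+d1*s[0];q=c2+d2*s[1];return ((p+q)/2).round(4),np.linalg.norm(p-q).round(4)
print("fin mid",tri((384.1,158),(328.2,290.5)))
print("fin far/near",tri((384.1,152),(334.1,289.1)),tri((384.1,163.5),(322.3,291.8)))
print("stop near/far",tri((400.5,222.8),(271,328.5)),tri((400,169.2),(326.8,311.8)))
print("post",tri((138.2,245),(160+108/4,120+120/5.5)))
```

```text
fin mid (array([ 0.6498, -0.3639,  0.0884]), np.float64(0.0003))
fin far/near (array([ 0.6653, -0.3647,  0.0878]), np.float64(0.0003)) (array([ 0.6352, -0.3628,  0.0891]), np.float64(0.0015))
stop near/far (array([ 0.489 , -0.4024,  0.0752]), np.float64(0.0)) (array([ 0.6246, -0.4072,  0.0774]), np.float64(0.0023))
post (array([0.4392, 0.2235, 0.1509]), np.float64(0.001))
```

The triangulated sizes agree: fin width 30 mm, post top 0.151 against 0.149, bed 150 × 278 mm. The rail is yawed about -1°, and the nose must run about 0.448 m to the mark at y ≈ -0.3625. I'm moving above the post now.

```bash
python3 -m pendant '[[2.52,-3.4,0,0,0,4.1,1],[2.52,-3.4,0,0,0,4.1,1],[2.52,-3.4,0,0,0,4.1,1],[2.52,-3.4,0,0,0,4.1,1],[2.52,-3.4,0,0,0,4.1,1],[2.52,-3.4,0,0,0,4.1,1],[2.52,-3.4,0,0,0,0,1],[2.52,-3.4,0,0,0,0,1]]'; python3 -m pendant '[[0,0,0,0,0,0,1],[0,0,0,0,0,0,1]]'
python3 - <<'E'
from h import *
o=robot.get_obs();print(o["tool_pos"],o["ee_rot"],o["joint_positions"].round(2))
im=imaging.snapshot("wrist");cv2.imwrite("pics/w.png",im[:,:,::-1]);print(proj("wrist",[.4389,.2238,.149]))
E
```

```text
time: 0.9
tool_pos: [0.4397, 0.2224, 0.2161]
ee_rot: [-3.142, -0.001, 3.124]
wrist_force: [0.9, -0.3, 1.0]
width: 0.0938
finger_force: 0.0
time: 1.1
tool_pos: [0.4393, 0.2234, 0.2159]
ee_rot: [3.141, -0.002, 3.122]
wrist_force: [-0.0, -0.5, 0.1]
width: 0.0942
finger_force: 0.0
[0.43929373 0.22337355 0.21590165] [ 3.14143277e+00 -1.53821063e-03  3.12181713e+00] [ 0.35 -0.04  1.5   0.    1.68 -1.2 ]
[256.64369553 213.26319751]
```

View pics/w.png

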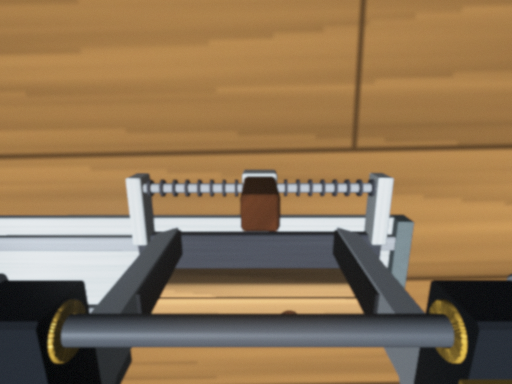

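The wrist picture shows the post top at about (260,212) against a predicted (256.6,213), so the real post sits about 3 mm towards +y. I'll descend and grip.

```bash
python3 -m pendant '[[0,0.3,-3.4,0,0,0,1],[0,0,-3.4,0,0,0,1],[0,0,-2.4,0,0,0,1],[0,0,-1,0,0,0,1],[0,0,0,0,0,0,0],[0,0,0,0,0,0,0],[0,0,0,0,0,0,0],[0,0,0,0,0,0,0]]'
python3 - <<'E'
from h import *
im=imaging.snapshot("top");cv2.imwrite("pics/t1.png",cv2.resize(im[140:384,60:440,::-1],None,fx=2,fy=2))
o=robot.get_obs();print(o)
E
```

```text
time: 1.95
tool_pos: [0.4402, 0.2275, 0.1162]
ee_rot: [3.14, 0.003, 3.124]
wrist_force: [-1.3, 0.8, -0.1]
width: 0.0653
finger_force: 0.0
{'time': 2.0, 'joint_positions': array([ 3.62305427e-01,  5.94521676e-03,  1.65659552e+00,  1.04848613e-04,
        1.47642973e+00, -1.19109135e+00]), 'qvel': array([-0.00337961,  0.00370635,  0.00843354,  0.00197633, -0.00278886,
        0.00049681]), 'joint_torque': array([ 6.29081740e-02, -2.92950350e+01, -2.90600520e+01,  1.72568456e-02,
        6.64470275e-02,  5.49120032e-04]), 'tool_pos': array([0.44001731, 0.22735028, 0.11589218]), 'ee_rot': array([3.14052377e+00, 2.39672313e-03, 3.12418208e+00]), 'wrist_force': array([0.21171357, 0.32180661, 0.21211206]), 'wrist_torque': array([ 0.05675421, -0.00043392,  0.045878  ]), 'finger_force': 0.0, 'width': 0.061619105525637576}
```

View pics/t1.png

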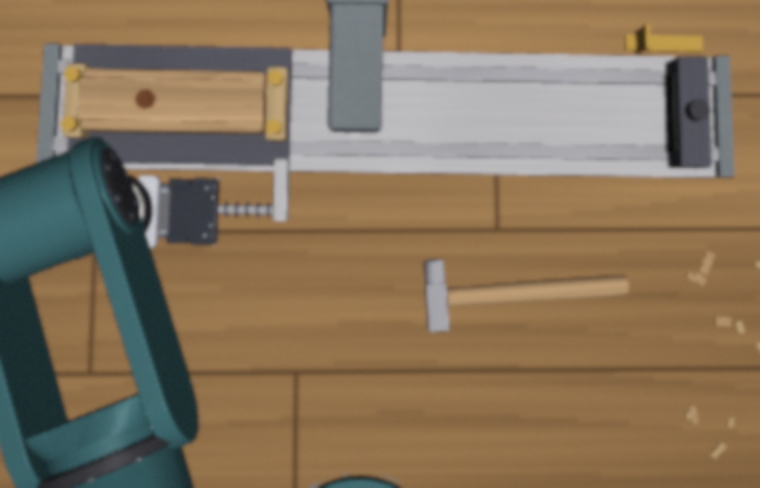

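The grip is still closing (62 mm) and the bed front stays visible. I'll write the estimator and planner, which fits the mass from the camera track and works out the next rows. Meanwhile the fingers can finish closing.

```bash
python3 - <<'E'
s=open('h.py').read().replace("def ray",'from functools import lru_cache\n@lru_cache\ndef par(n): return imaging.camera_params(n)\ndef ray').replace("P or imaging.camera_params(n)","P or par(n)").replace("P=imaging.camera_params(n)","P=par(n)")
open('h.py','w').write(s)
E
python3 est.py </dev/null; ls log.json
```

```text
[]
t 2.70 s_meas 0.0000 x 0.0000 v 0.0000 m 4.85 hoff 0.0mm shift 0.0mm front y 0.0851 tool [0.4393 0.227  0.1145] F [ 0.4 -0.2  0.1] grip 30
ref now [0.     0.0002]
dy cm [-0.89, -0.87, -0.83, -0.77, -0.71, -0.65, -0.61, -0.58, -0.57, -0.56, -0.56, -0.55]
x [0.    0.001 0.003 0.008 0.015 0.025] v [0.001 0.007 0.017 0.029 0.043 0.057] shift [0.009 0.025 0.037 0.045 0.05  0.051]
log.json
```

```bash
(python3 -m pendant '[[-0.015,-0.89,0,0,0,0,0],[-0.015,-0.87,0,0,0,0,0]]'; python3 -m pendant '[[-0.015,-0.83,0,0,0,0,0],[-0.015,-0.77,0,0,0,0,0]]'; python3 -m pendant '[[-0.012,-0.71,0,0,0,0,0],[-0.012,-0.65,0,0,0,0,0]]') | python3 est.py
```

```text
['wrist_force: [0.2, 0.6, -0.2]', 'width: 0.0318']
this script no longer has the robotException ignored in: <_io.TextIOWrapper mode='rw' encoding='UTF-8'>
Traceback (most recent call last):
BrokenPipeError: [Errno 32] Broken pipe
```

```bash
sed -i 's/^txt=.*/txt=open("o.txt").read() if os.path.exists("o.txt") else ""/' est.py
printf 'time: 2.9\ntool_pos: [0.43, 0.2110, 0\ntime: 3.1\ntool_pos: [0.43, 0.1945, 0\ntime: 3.3\ntool_pos: [0.43, 0.1805, 0\n' > o.txt; python3 est.py
```

```text
[]
resid mm [0.  0.2]
t 3.35 s_meas 0.0035 x 0.0047 v 0.0218 m 4.95 hoff -0.5mm shift 43.4mm front y 0.0816 tool [0.4384 0.1784 0.1145] F [ 0.4 -0.7 -0.8] grip 30
ref now [0.0065 0.0259]
dy cm [-1.28, -0.92, -0.55, -0.32, -0.24, -0.28, -0.36, -0.43, -0.47, -0.46, -0.44, -0.42]
x [0.007 0.015 0.026 0.04  0.056 0.075] v [0.029 0.047 0.063 0.076 0.087 0.095] shift [0.054 0.061 0.055 0.048 0.04  0.031]
```

```bash
(python3 -m pendant '[[-0.02,-1.1,0,0,0,0,0],[-0.015,-0.9,0,0,0,0,0]]'; python3 -m pendant '[[-0.01,-0.6,0,0,0,0,0],[-0.005,-0.4,0,0,0,0,0]]')>o.txt; python3 est.py
```

```text
['wrist_force: [0.1, 1.4, -0.2]', 'width: 0.0319']
resid mm [ 0.   0.3 -0. ]
t 3.80 s_meas 0.0199 x 0.0226 v 0.0569 m 4.91 hoff -0.4mm shift 55.2mm front y 0.0652 tool [0.4379 0.1489 0.1145] F [-0.1  0.6  0.1] grip 30
ref now [0.025  0.0571]
dy cm [-0.62, -0.52, -0.42, -0.36, -0.33, -0.33, -0.35, -0.39, -0.47, -0.59, -0.72, -0.85]
x [0.029 0.043 0.06  0.079 0.099 0.119] v [0.065 0.079 0.09  0.097 0.1   0.101] shift [0.055 0.05  0.04  0.028 0.017 0.01 ]
```

```bash
(python3 -m pendant '[[-0.01,-0.6,0,0,0,0,0],[-0.01,-0.5,0,0,0,0,0]]'; python3 -m pendant '[[-0.007,-0.42,0,0,0,0,0],[-0.006,-0.36,0,0,0,0,0]]')>o.txt; python3 est.py
```

```text
['wrist_force: [-0.6, 1.1, 0.0]', 'width: 0.0314']
resid mm [ 0.   0.2 -0.4  0.2]
t 4.25 s_meas 0.0502 x 0.0546 v 0.0852 m 5.05 hoff -0.2mm shift 41.9mm front y 0.0349 tool [0.4375 0.1303 0.1145] F [ 0.4 -0.1  0.1] grip 30
ref now [0.0575 0.0857]
dy cm [-0.81, -0.59, -0.37, -0.27, -0.31, -0.46, -0.66, -0.85, -0.99, -1.06, -1.08, -1.07]
x [0.063 0.082 0.103 0.123 0.143 0.164] v [0.09  0.099 0.102 0.102 0.101 0.101] shift [0.041 0.032 0.017 0.008 0.006 0.007]
```

```bash
(python3 -m pendant '[[-0.013,-0.75,0,0,0,0,0],[-0.01,-0.57,0,0,0,0,0]]'; python3 -m pendant '[[-0.007,-0.38,0,0,0,0,0],[-0.005,-0.3,0,0,0,0,0]]')>o.txt; python3 est.py
```

```text
['wrist_force: [-0.4, -0.2, 0.7]', 'width: 0.0316']
resid mm [ 0.   0.2 -0.4 -0.   0.2]
t 4.70 s_meas 0.0916 x 0.0968 v 0.1004 m 5.12 hoff 0.0mm shift 20.0mm front y -0.0065 tool [0.4372 0.1103 0.1145] F [-0.4 -0.3  0.7] grip 30
ref now [0.1    0.0998]
dy cm [-0.7, -0.7, -0.74, -0.82, -0.9, -0.97, -1.02, -1.05, -1.05, -1.04, -1.03, -1.02]
x [0.107 0.127 0.148 0.168 0.188 0.209] v [0.102 0.103 0.102 0.102 0.101 0.101] shift [0.017 0.011 0.008 0.007 0.008 0.008]
```

```bash
(python3 -m pendant '[[-0.012,-0.66,0,0,0,0,0],[-0.012,-0.66,0,0,0,0,0]]'; python3 -m pendant '[[-0.013,-0.72,0,0,0,0,0],[-0.014,-0.82,0,0,0,0,0]]')>o.txt; python3 est.py
```

```text
['wrist_force: [-0.5, 1.1, 0.5]', 'width: 0.0316']
resid mm [ 0.   0.2 -0.6 -0.4 -0.4  0.8]
t 5.15 s_meas 0.1361 x 0.1418 v 0.1011 m 5.16 hoff 0.0mm shift 4.5mm front y -0.0510 tool [0.4366 0.0808 0.1145] F [-0.8 -1.2  2.3] grip 30
ref now [0.145 0.1  ]
dy cm [-1.42, -1.26, -1.08, -0.95, -0.9, -0.9, -0.94, -0.98, -1.01, -1.03, -1.04, -1.03]
x [0.152 0.172 0.193 0.213 0.233 0.254] v [0.101 0.102 0.102 0.102 0.101 0.101] shift [0.009 0.012 0.01  0.008 0.007 0.008]
```

```bash
(python3 -m pendant '[[-0.02,-1.25,0,0,0,0,0],[-0.02,-1.15,0,0,0,0,0]]'; python3 -m pendant '[[-0.018,-1.05,0,0,0,0,0],[-0.017,-0.97,0,0,0,0,0]]')>o.txt; python3 est.py
```

```text
['wrist_force: [-0.6, 0.5, 1.2]', 'width: 0.0317']
resid mm [ 0.1 -0.7 -0.5 -0.4  0.7  0.3]
t 5.60 s_meas 0.1813 x 0.1863 v 0.0982 m 5.08 hoff -0.6mm shift 4.0mm front y -0.0962 tool [0.4358 0.0361 0.1145] F [-1.1 -1.2  0.2] grip 30
ref now [0.19 0.1 ]
dy cm [-1.86, -1.47, -1.06, -0.78, -0.68, -0.72, -0.82, -0.93, -1.03, -1.09, -1.11, -1.1]
x [0.196 0.216 0.237 0.257 0.278 0.298] v [0.099 0.102 0.103 0.103 0.102 0.101] shift [0.013 0.018 0.012 0.007 0.006 0.008]
```

```bash
(python3 -m pendant '[[-0.028,-1.6,0,0,0,0,0],[-0.023,-1.3,0,0,0,0,0]]'; python3 -m pendant '[[-0.018,-1.05,0,0,0,0,0],[-0.015,-0.85,0,0,0,0,0]]')>o.txt; python3 est.py
```

```text
['wrist_force: [-2.1, -0.0, 2.0]', 'width: 0.0317']
resid mm [-0.9 -0.5 -0.2  0.8 -0.1  0.4]
t 6.05 s_meas 0.2243 x 0.2294 v 0.0966 m 4.90 hoff -1.7mm shift 7.4mm front y -0.1392 tool [ 0.435  -0.0115  0.1145] F [-2.5  0.1  1.6] grip 30
ref now [0.235 0.1  ]
dy cm [-2.05, -1.5, -0.95, -0.61, -0.54, -0.64, -0.81, -0.96, -1.02, -0.99, -0.87, -0.7]
x [0.239 0.259 0.28  0.301 0.322 0.342] v [0.098 0.103 0.105 0.104 0.103 0.102] shift [0.018 0.023 0.013 0.007 0.006 0.004]
```

```bash
(python3 -m pendant '[[-0.04,-1.6,0,0,0,0,0],[-0.04,-1.25,0,0,0,0,0]]'; python3 -m pendant '[[-0.035,-1.0,0,0,0,0,0],[-0.03,-0.85,0,0,0,0,0]]')>o.txt; python3 est.py
```

```text
['wrist_force: [-0.0, 0.1, -0.7]', 'width: 0.0321']
resid mm [-0.5 -0.1  0.8 -0.2  0.2  0.1]
t 6.50 s_meas 0.2681 x 0.2731 v 0.0988 m 4.87 hoff -1.9mm shift 10.5mm front y -0.1830 tool [ 0.4341 -0.0584  0.1145] F [ 0.9  0.1 -0. ] grip 30
ref now [0.28 0.1 ]
dy cm [-1.78, -1.35, -0.93, -0.66, -0.55, -0.54, -0.53, -0.51, -0.46, -0.42, -0.39, -0.38]
x [0.283 0.304 0.325 0.346 0.366 0.385] v [0.1   0.104 0.106 0.104 0.099 0.09 ] shift [ 0.018  0.021  0.012  0.001 -0.009 -0.02 ]
```

```bash
sed -i 's/^tr=t1-st/tr=t1-st-.06/' est.py; (python3 -m pendant '[[-0.022,-1.25,0,0,0,0,0],[-0.02,-1.05,0,0,0,0,0]]'; python3 -m pendant '[[-0.017,-0.9,0,0,0,0,0],[-0.015,-0.8,0,0,0,0,0]]')>o.txt; python3 est.py
```

```text
['wrist_force: [1.9, 1.0, -1.8]', 'width: 0.0316']
resid mm [-0.2  0.8 -0.1  0.3  0.3 -0.2]
t 6.95 s_meas 0.3134 x 0.3181 v 0.0992 m 4.89 hoff -1.8mm shift 5.6mm front y -0.2283 tool [ 0.4333 -0.0985  0.1145] F [ 2.1 -1.5 -0.5] grip 30
ref now [0.319 0.1  ]
dy cm [-1.41, -1.14, -0.79, -0.49, -0.29, -0.2, -0.2, -0.25, -0.31, -0.37, -0.42, -0.44]
x [0.328 0.348 0.368 0.386 0.403 0.417] v [0.099 0.1   0.097 0.089 0.078 0.064] shift [ 0.01   0.009 -0.003 -0.018 -0.029 -0.035]
```

```bash
(python3 -m pendant '[[0,-1.3,0,0,0,0,0],[0,-1.05,0,0,0,0,0]]'; python3 -m pendant '[[-0.01,-0.72,0,0,0,0,0],[-0.01,-0.45,0,0,0,0,0]]')>o.txt; python3 est.py
```

```text
['wrist_force: [1.7, -0.3, -1.2]', 'width: 0.0322']
resid mm [ 0.6 -0.2  0.5  0.7  0.2 -0.8]
t 7.40 s_meas 0.3587 x 0.3628 v 0.0948 m 4.93 hoff -1.6mm shift -4.2mm front y -0.2736 tool [ 0.4327 -0.1331  0.1145] F [ 1.5 -0.5 -0.9] grip 30
ref now [0.3638 0.0976]
dy cm [-0.85, -0.59, -0.32, -0.16, -0.13, -0.18, -0.27, -0.37, -0.44, -0.49, -0.51, -0.52]
x [0.372 0.39  0.406 0.42  0.43  0.438] v [0.093 0.086 0.075 0.061 0.046 0.032] shift [-0.005 -0.014 -0.027 -0.036 -0.039 -0.037]
```

```bash
(python3 -m pendant '[[0,-0.78,0,0,0,0,0],[0,-0.55,0,0,0,0,0]]'; python3 -m pendant '[[0,-0.3,0,0,0,0,0],[0,-0.15,0,0,0,0,0]]')>o.txt; python3 est.py
```

```text
['wrist_force: [-0.6, 0.1, 0.2]', 'width: 0.0315']
resid mm [-0.2  0.6  1.1  0.7 -0.3 -1.5]
t 7.85 s_meas 0.3998 x 0.4027 v 0.0766 m 4.97 hoff -1.4mm shift -26.9mm front y -0.3147 tool [ 0.4324 -0.1502  0.1145] F [-1.7 -0.6  0.5] grip 30
ref now [0.4037 0.0769]
dy cm [-0.48, -0.41, -0.36, -0.34, -0.36, -0.4, -0.45, -0.5, -0.54, -0.57, -0.58, -0.56]
x [0.41  0.423 0.433 0.44  0.444 0.446] v [0.07  0.057 0.043 0.029 0.016 0.007] shift [-0.029 -0.034 -0.037 -0.036 -0.03  -0.021]
```

```bash
(python3 -m pendant '[[-0.01,-0.42,0,0,0,0,0],[-0.01,-0.37,0,0,0,0,0]]'; python3 -m pendant '[[-0.01,-0.33,0,0,0,0,0],[-0.01,-0.32,0,0,0,0,0]]')>o.txt; python3 est.py
```

```text
['wrist_force: [-2.0, 0.4, 0.5]', 'width: 0.0315']
resid mm [ 0.8  1.3  1.1  0.1 -1.1 -1.5]
t 8.30 s_meas 0.4293 x 0.4308 v 0.0453 m 5.00 hoff -1.2mm shift -40.1mm front y -0.3442 tool [ 0.4322 -0.1649  0.1145] F [-1.8 -0.4  1.1] grip 30
ref now [0.4314 0.0453]
dy cm [-0.63, -0.58, -0.52, -0.5, -0.5, -0.52, -0.53, -0.52, -0.48, -0.39, -0.28, -0.17]
x [0.435 0.441 0.445 0.447 0.447 0.447] v [ 0.038  0.025  0.014  0.005  0.001 -0.   ] shift [-0.038 -0.033 -0.027 -0.018 -0.009 -0.002]
```

```bash
(python3 -m pendant '[[-0.015,-0.55,0,0,0,0,0],[-0.015,-0.5,0,0,0,0,0]]'; python3 -m pendant '[[-0.015,-0.48,0,0,0,0,0]]')>o.txt; python3 est.py
```

```text
['wrist_force: [-0.8, -1.3, 0.7]', 'width: 0.0318']
resid mm [ 1.6  1.4  0.4 -0.8 -1.1 -1.6]
t 8.65 s_meas 0.4423 x 0.4425 v 0.0207 m 5.03 hoff -1.1mm shift -36.0mm front y -0.3572 tool [ 0.4319 -0.1805  0.1145] F [-1.8 -0.6  1.4] grip 30
ref now [0.443  0.0214]
dy cm [-0.83, -0.73, -0.61, -0.52, -0.44, -0.36, -0.28, -0.19, -0.11, -0.04, -0.0, 0.01]
x [0.444 0.446 0.447 0.447 0.447 0.447] v [0.015 0.006 0.002 0.    0.    0.   ] shift [-0.03  -0.018 -0.009 -0.003 -0.     0.   ]
```

```bash
(python3 -m pendant '[[-0.015,-0.75,0,0,0,0,0],[-0.015,-0.7,0,0,0,0,0]]'; python3 -m pendant '[[-0.015,-0.62,0,0,0,0,0]]')>o.txt; python3 est.py
```

```text
['wrist_force: [-1.4, 0.3, -0.1]', 'width: 0.0319']
resid mm [ 1.6  0.6 -0.6 -0.9 -1.4 -1.1]
t 9.00 s_meas 0.4469 x 0.4466 v 0.0038 m 5.05 hoff -1.0mm shift -18.9mm front y -0.3618 tool [ 0.4315 -0.2016  0.1145] F [-1.  -0.6  0.8] grip 30
ref now [0.4472 0.0045]
dy cm [-0.75, -0.6, -0.4, -0.22, -0.08, 0.01, 0.04, 0.05, 0.03, 0.01, -0.0, -0.01]
x [0.447 0.447 0.447 0.447 0.447 0.447] v [0.001 0.    0.    0.001 0.    0.   ] shift [-0.012 -0.002  0.001  0.    -0.    -0.001]
```

```bash
(python3 -m pendant '[[-0.015,-0.8,0,0,0,0,0],[-0.01,-0.65,0,0,0,0,0]]'; python3 -m pendant '[[-0.01,-0.3,0,0,0,0,0],[0,-0.1,0,0,0,0,0]]';python3 -m pendant '[[0,0,0,0,0,0,0],[0,0,0,0,0,0,0]]')>o.txt; python3 est.py
```

```text
['wrist_force: [-0.8, 0.2, -0.0]', 'width: 0.0321']
resid mm [ 0.8 -0.4 -0.8 -1.3 -1.  -0.9]
t 9.65 s_meas 0.4472 x 0.4468 v 0.0000 m 5.06 hoff -0.9mm shift -2.2mm front y -0.3621 tool [ 0.4312 -0.2185  0.1145] F [ 0.2 -0.1  0.1] grip 30
ref now [0.4476 0.    ]
dy cm [-0.19, -0.12, -0.04, 0.02, 0.04, 0.05, 0.03, 0.01, -0.0, -0.01, -0.01, -0.01]
x [0.447 0.447 0.447 0.447 0.447 0.447] v [-0.     0.     0.001  0.001  0.     0.   ] shift [-0.     0.001  0.001 -0.    -0.001 -0.   ]
```

The carriage is at rest. I'll check the nose against the fin with fresh crops from both cameras before letting go.

Run:
```python
from h import *
t=imaging.snapshot("top")[:,:,::-1];s=imaging.snapshot("side")[:,:,::-1]
cv2.imwrite("pics/t2.png",t);cv2.imwrite("pics/s2.png",s)
a=cv2.resize(t[145:240,360:425],None,fx=6,fy=6,interpolation=cv2.INTER_NEAREST);b=cv2.resize(s[275:370,270:335],None,fx=6,fy=6,interpolation=cv2.INTER_NEAREST)
b=cv2.resize(s[265:360,265:330+1][:,:66],None,fx=6,fy=6,interpolation=cv2.INTER_NEAREST)
cv2.imwrite("pics/n2.png",np.hstack([a,b]))
```

View pics/n2.png

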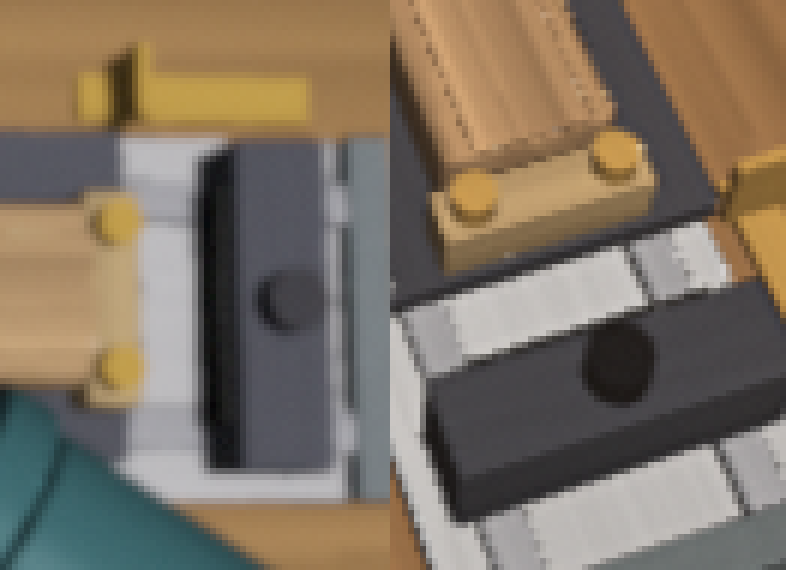

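In the top crop the nose edge is at about column 119–120. The fin's mid-plane, carried down to nose height, is at about 118–119, so they agree within 1–2 mm, and the gap to the stop is clear. I'll release and lift away.

```bash
python3 -m pendant '[[0,-0.15,0,0,0,0,0],[0,0,0,0,0,0,0.7],[0,0,0,0,0,0,0.7],[0,0,0,0,0,0,0.7],[0,0,0,0,0,0,0.7],[0,0,0,0,0,0,0.7],[0,0,0,0,0,0,0.7]]'>o.txt; tail -3 o.txt; python3 est.py | grep '^t '
```

```text
wrist_force: [-1.3, -0.5, 0.4]
width: 0.0653
finger_force: 0.0
t 10.50 s_meas 0.4472 x 0.4469 v 0.0000 m 5.07 hoff -0.8mm shift -0.5mm front y -0.3621 tool [ 0.4311 -0.2202  0.1145] F [-0.1  0.3 -0.1] grip 0
```

```bash
python3 -m pendant '[[0,0,1,0,0,0,0.7],[0,0,2,0,0,0,0.7],[0,0,3,0,0,0,0.7],[0,0,3,0,0,0,0.7],[0,0,2,0,0,0,0.7],[0,0,0,0,0,0,0.7],[0,0,0,0,0,0,0.7],[0,0,0,0,0,0,0.7]]'>o.txt; cat o.txt; python3 est.py | grep '^t '
```

```text
time: 11.3
tool_pos: [0.4304, -0.2198, 0.2229]
ee_rot: [3.14, -0.002, 3.124]
wrist_force: [1.5, 0.5, -0.9]
width: 0.0656
finger_force: 0.0
t 11.35 s_meas 0.3820 x 0.4281 v 0.0000 m 4.70 hoff -3.3mm shift 15.4mm front y -0.2969 tool [ 0.4304 -0.2197  0.2227] F [-0.3  0.2 -0.9] grip 0
```

The 0.382 reading is probably the raised arm hiding the near strip. I'll check the nose on the far strip instead.

Run:
```python
from h import *
im=imaging.snapshot("top");old=cv2.imread("pics/t2.png")[:,:,::-1]
for r in (166,168,170,172):
    print(im[r,374:388].astype(int).mean(1).round().tolist(),old[r,374:388].astype(int).mean(1).round().tolist())
cv2.imwrite("pics/t3.png",im[:,:,::-1])
```

```text
[106.0, 103.0, 96.0, 86.0, 69.0, 68.0, 84.0, 104.0, 113.0, 118.0, 118.0, 120.0, 123.0, 125.0] [105.0, 100.0, 95.0, 84.0, 68.0, 68.0, 83.0, 103.0, 113.0, 116.0, 117.0, 119.0, 121.0, 123.0]
[92.0, 93.0, 93.0, 91.0, 91.0, 111.0, 151.0, 168.0, 171.0, 171.0, 171.0, 171.0, 172.0, 173.0] [92.0, 92.0, 91.0, 91.0, 91.0, 109.0, 149.0, 166.0, 169.0, 169.0, 168.0, 169.0, 171.0, 171.0]
[91.0, 93.0, 93.0, 92.0, 95.0, 113.0, 155.0, 180.0, 188.0, 190.0, 189.0, 190.0, 189.0, 189.0] [91.0, 90.0, 91.0, 91.0, 92.0, 112.0, 153.0, 179.0, 186.0, 187.0, 188.0, 187.0, 187.0, 187.0]
[92.0, 93.0, 92.0, 93.0, 95.0, 108.0, 149.0, 178.0, 188.0, 189.0, 190.0, 189.0, 190.0, 189.0] [91.0, 89.0, 91.0, 90.0, 91.0, 107.0, 146.0, 175.0, 186.0, 188.0, 187.0, 187.0, 187.0, 187.0]
```

View pics/t3.png

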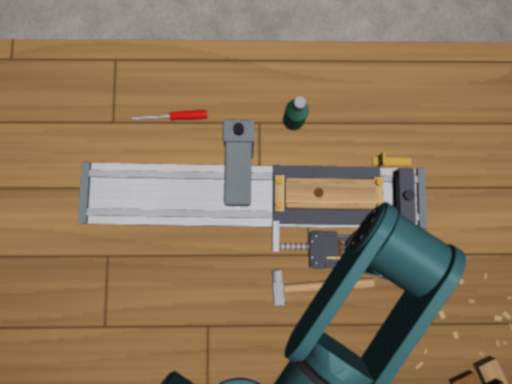

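The far-strip nose edge (about column 379.6) is unchanged from before the release. The carriage stands at the fin, the arm was only hiding the near strip, the bystanders are undisturbed and the gripper is clear of the handle.

```bash
python3 -c "
from bench import robot
print(robot.close_job())"
```

```text
the job is handed in; nothing more can be done
None
```

The job is handed in, with no verdict shown: the blank passed the scanner in one pass at about 9.5–10 cm/s, and the carriage was left at rest with the handle released and its nose within about 2 mm of the index fin by camera.

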